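Stock the scent-stone crock

TASK

Take the lid off the ceramic crock by its knob and lay it flat, knob up, on the middle of the round cork mat. Then lower the two rounded, pebble-shaped scent stones gently into the crock, neither dropping them in nor banging or pressing them against it or each other, so that they lie side by side on its floor. Leave the crock where it stands, and do not disturb the flat disc-shaped stone, the tester dome, the bead jar or the phone mount.

Things in the scene. Friction and masses are not known exactly. Their poses are not given: they have to be found in the camera images.
- crock: Off-white deep round ceramic crock, loose, 0.95 kg, open-topped under its lid: outer diameter 158 mm, height 72 mm, wall 6 mm (mouth about 146 mm across inside), floor 8 mm thick, so 64 mm deep. Origin: centre of the underside, z up. Stands on the counter (z = 0) at one of three places (left, middle, right), swapped at random with the dome and the bead jar.
- lid: Loose round ceramic lid, 0.25 kg, on the crock (origin 66 mm above the crock's). Origin: centre of its underside, z up through the knob. Upward from there: locating disc 134 mm diameter, 0-6 mm (inside the mouth); plate 160 mm, 6-14 mm (rests on the rim); stem 18 mm, 14-20 mm; upright cylindrical wooden knob 28 mm, 20-40 mm.
- mat: Flat round cork mat fixed to the counter, 150 mm diameter, 4 mm thick: where the lid goes, its underside then 4 mm above the counter. Origin: centre of its underside. To the left or the right in front of the robot, swapped with the phone mount.
- stone_large: Larger rounded pebble-shaped ceramic scent stone, sage, about 80 g: 46 mm diameter at mid height, 36 mm tall, small flat foot and top. Origin: centre of its underside, z up. Stands on the counter close beside the dome on its robot side (about 90 to 105 mm between their axes), between the dome and the flat disc.
- stone_large_center (a point): Centre of the larger rounded stone, 18 mm above its origin.
- stone_small: Smaller rounded pebble-shaped ceramic scent stone, slate, about 50 g: 38 mm diameter at mid height, 32 mm tall, small flat foot and top. Origin: centre of its underside, z up. Stands on the counter close beside the bead jar on its robot side (about 100 to 115 mm between their axes).
- stone_small_center (a point): Centre of the smaller rounded stone, 16 mm above its origin.
- disc: Bystander: flat cream ceramic disc-shaped scent stone, loose, 50 mm diameter, 14 mm thick, lying flat near the larger rounded stone. Origin: centre of its underside.
- dome: Bystander: matte black tester dome with a chrome button on top, loose, 104 mm diameter, upright for 22 mm and then domed, 70 mm tall with the button. Origin: centre of its underside.
- bead_jar: Bystander: clear glass jar of wooden beads with a cork stopper, loose, 90 mm diameter, 133 mm tall. Origin: centre of its underside.
- mount: Bystander: brushed aluminium vent phone mount lying on the counter, loose, 78 by 62 mm, 36 mm tall. Origin: centre of its underside.
Not all that is in view belongs to the job. Leave any blue or red look-alike of the stone_large alone.

How it is judged (in metres and radians):
On the way, in this order (a step that is already met when the one before it is completed fails the run):
1. the lid lies flat on the mat, released (horizontal distance between lid and mat below 0.03 m and height (world z) of lid below 0.02 m and angle between lid's own z axis and vertical below 0.1 rad and linear speed of lid below 0.03 m/s and contact force between the fingers and lid below 0.1 N), for 0.2 s.
2. both rounded stones lie on the crock's floor, released (horizontal distance between each of stone_large_center, stone_small_center and crock below 0.06 m and z of stone_large_center in the frame of crock between 0.01 and 0.038 m and linear speed of each of stone_large, stone_small below 0.03 m/s and contact force between the fingers and stone_large below 0.1 N and z of stone_small_center in the frame of crock between 0.01 and 0.038 m and contact force between the fingers and stone_small below 0.1 N), for 0.2 s.
At the end, for the whole second after the job is handed in: Lid flat (0.1 rad), knob up, released on the mat, centres within 30 mm; both rounded stones released, at rest side by side on the crock's floor (centres under 38 mm above its underside, within 60 mm of its axis); crock upright, within 25 mm of its start (all of step 1 and all of step 2 and distance of crock from where it was at the start of the episode below 0.025 m and angle between crock's own z axis and vertical below 0.1 rad); the robot touches nothing.
It fails at once if a rounded stone is let fall into the crock (faster than 0.5 m/s below the rim) ((horizontal distance between stone_large_center and crock below 0.075 m and z of stone_large_center in the frame of crock below 0.072 m and linear speed of stone_large above 0.5 m/s) or (horizontal distance between stone_small_center and crock below 0.075 m and z of stone_small_center in the frame of crock below 0.072 m and linear speed of stone_small above 0.5 m/s)).
It fails at once if a rounded stone is knocked or pressed against the crock or the other stone with more than 25 N (contact force between any of stone_large, stone_small and crock above 25 N or contact force between stone_large and stone_small above 25 N).
It fails at once if the crock is shoved more than 25 mm or tipped (distance of crock from where it was at the start of the episode above 0.025 m or angle between crock's own z axis and vertical above 0.15 rad).
It fails at once if a bystander (flat disc, tester dome, bead jar, phone mount) is moved more than 20 mm or tipped (distance of any of disc, dome, bead_jar, mount from where it was at the start of the episode above 0.02 m or angle between any of disc, dome, bead_jar, mount's own z axis and vertical above 0.3 rad).
It also fails if it takes over 72 s, if anything falls off the work surface, if the arm or the gripper's body presses on something with over 40 N, if the wrist force passes 120 N, or if a joint passes its speed limit or range.

ROBOT

A 6-joint arm with a two-finger parallel gripper is mounted at the origin on the work surface. World frame = base frame: x ahead of the robot, y to its left, z up, the work surface at z = 0. Lengths are in mm, angles in rad, forces in N, time in s.
With the tool pointing down it reaches from about 350 to 875 mm from the base axis. Payload 15.5 kg.
Tool frame: the origin (TCP) lies on the centre line of the jaws, within the pads' length; the fingertips stand arm.tip_extent ahead of it and the grasp point (between the pads) lies 5 mm behind it (arm.tip_extent is the distance from the TCP to the fingertips, in mm); z points along the fingers, x is the direction in which the jaws open and shut, and the axes are right-handed (so a half turn about z gives the same grasp; the last joint's range is limited). The gripper opens to 85 mm and grips with 20 to 120 N. Pads are 22 mm wide; open, the fingers measure 114 mm over their backs; the gripper's body (76 mm by 85 mm) begins 54 mm behind the grasp point. The pads swing forward as they close: fully open they stand 13 mm farther back than shut.
Start: joints at [-1.276, 0.494, 1.345, -0, 1.302, -0.096], TCP at [238.081, -577.879, 245.277] pointing down, gripper open.
Joint ranges: [-2.91, 2.91], [-0.82, 2.16], [0.22, 2.67], [-1.22, 4.37], [0.12, 2.79], [-3.08, 3.08]. Speed limits (rad/s): [1.89, 1.89, 2.57, 3.01, 3.01, 3.01].

INTERFACE

Orientations are given as a unit quaternion [w, x, y, z].
In Python, from rig import sensors, eyes, job, arm gives the robot as it stands.
- The arm moves only by the tool apply_moves, never from a script. Its argument "rows" is a list of rows, each an object of numbers: "fingers": the closure, from 0 (fully open) to 1 (shut); "dx", "dy", "dz": the shift along the tool's x, y, z in m; "spin": the turn about the tool's z in degrees. A call has 1 to 20 rows; each row shifts and turns the commanded pose from where the row before left it, along the tool's axes as they then stand; what a row does not reach is not made up. A row lasts 1/10 s, in which the tool goes at most 50 mm and 8.59 degrees, less where a joint would pass 70% of its speed; a pose out of reach is approached as far as the arm can. A call with a gripper value outside its range is refused whole. The fingers move at their own pace and stop on an object; "force" is the grip in N (left out, the last holds). Time passes only in rows, so rows that do not move let the fingers close. It gives the time, the measured TCP pose, the force and the opening at its end, in the units of the state.
- sensors.read_state(): the state, without advancing time (a new reading comes with each control period).
- eyes.get_image(name): name is "scene" or "top" or "wrist"; returns a dict with "color" (480x640x3 uint8, blue, green, red), "range_z" (480x640 float32, mm along the optical axis (not along the pixel's ray), 0 where there is no reading), "mtx" (3x3 intrinsics, pixels), "eye" and "rotation" of the camera in the world. Camera axes: x right, y up, looking along -z (the intrinsics and any distortion apply to the point x, -y, -z); pixel columns grow to the right and rows downward; lengths in mm; the calibration is good to about 2 mm. A picture is of the moment at which its call begins.
- job.job_done(): hands the job in, once; it reports no verdict.
The state is a dict: "time_s": time; "q": joint angles; "qvel": joint speeds; "tau": joint torques, N m; "tool_pos": TCP position; "orientation": TCP orientation; "wrist_force": force on the tool from outside, world axes, zero at the start; "ft_torque": the same for the moment, N m; "width": finger opening in mm.
Only numpy, scipy, OpenCV 4.12 (cv2) and the standard library are available. Lean on these libraries where they do the work, as an engineer would, in place of code of your own. Each camera call takes 0.05 s, during which the arm holds its last target. There are 200 camera calls.

## Working session

There is one attempt and no reset: what is moved stays moved. The work goes in short steps, Python scripts to look and compute and a tool call to move; the robot and the scene stay as the last step left them, time stands still between calls to the robot, and variables do not carry over. Pictures are saved under pics/ and viewed, about 8 in all and at most 12, crops included, and the job is handed in when it is done.

Besides the shell and the picture viewer there is one more tool, called after "Call:" as name([rows], argument=value, ...), one row to a line, values as JSON. apply_moves: Moves the arm, as the interface text tells. Its arguments: {"type":"object","properties":{"rows":{"type":"array"},"force":{"type":"number"}},"required":["rows"]}

```bash
ls; mkdir -p pics
cat > h.py <<'E'
import numpy as np, cv2
from rig import sensors, eyes, job, arm
def pts(im):
    d=im["range_z"]; K=np.array(im["mtx"]); v,u=np.mgrid[:480,:640]
    x=(u-K[0,2])/K[0,0]*d; y=(v-K[1,2])/K[1,1]*d
    P=np.stack([x,-y,-d],-1)@np.array(im["rotation"]).T+np.array(im["eye"])
    P[d==0]=np.nan
    return P
E
python3 - <<'E'
from h import *
s=sensors.read_state(); print(s, arm.tip_extent)
for n in("top","scene"):
    im=eyes.get_image(n); np.savez(n+"0.npz",**im); cv2.imwrite(f"pics/{n}0.png",im["color"]); print(n,im["eye"],im["rotation"],im["mtx"],im.keys())
E
```

```text
pics
{'time_s': 0.0, 'q': array([-1.27553849e+00,  4.94182558e-01,  1.34614272e+00, -2.54662199e-05,
        1.30249384e+00, -9.55225234e-02]), 'qvel': array([ 0.00070781,  0.00133113, -0.00016887, -0.00101641, -0.00106242,
       -0.00129811]), 'tau': array([ 1.95346955e-03, -8.82142925e+01, -3.83860946e+01,  1.86995157e-04,
        1.01405286e-02, -4.94386211e-05]), 'tool_pos': array([ 237.9497263 , -577.55542468,  244.69670508]), 'orientation': array([-3.78724351e-04,  8.30937963e-01, -5.56364742e-01, -4.82463288e-04]), 'wrist_force': array([ 0.09749683,  0.20852837, -0.18011554]), 'ft_torque': array([ 0.02144823,  0.03982318, -0.04540789]), 'width': 85.4339538131668} 14.0
top [378.20400991 -23.77656343 902.47995576] [-0.69863781 -0.06026501  0.04962743  0.71120353] [[440.06302876   0.         316.82334238]
 [  0.         440.06302876 233.30926323]
 [  0.           0.           1.        ]] dict_keys(['color', 'range_z', 'mtx', 'eye', 'rotation'])
scene [1276.9048405   -31.77142508  687.73449699] [0.64861112 0.30914441 0.30050273 0.62724115] [[454.45585856   0.         321.78036047]
 [  0.         454.45585856 239.3288348 ]
 [  0.           0.           1.        ]] dict_keys(['color', 'range_z', 'mtx', 'eye', 'rotation'])
```

Rotation is a quaternion; I'll adapt the helper.

```bash
cat > h.py <<'E'
import numpy as np, cv2
from scipy.spatial.transform import Rotation
from rig import sensors, eyes, job, arm
def Rm(q): q=np.asarray(q); return Rotation.from_quat([q[1],q[2],q[3],q[0]]).as_matrix()
def pts(im):
    d=im["range_z"]; K=np.array(im["mtx"]); v,u=np.mgrid[:480,:640]
    x=(u-K[0,2])/K[0,0]*d; y=(v-K[1,2])/K[1,1]*d
    P=np.stack([x,-y,-d],-1)@Rm(im["rotation"]).T+np.array(im["eye"])
    P[d==0]=np.nan
    return P
E
python3 - <<'E'
from h import *
im=np.load("top0.npz"); P=pts(im); z=P[...,2]
print(np.nanpercentile(z,[5,25,50,75]))
m=((z>8)&(z<200)).astype(np.uint8); m=cv2.morphologyEx(m,cv2.MORPH_OPEN,np.ones((3,3)))
n,l,st,c=cv2.connectedComponentsWithStats(m)
for i in range(1,n):
    if st[i,4]>60:
        Q=P[l==i]; col=im["color"][l==i].mean(0).astype(int); print(i,c[i].round(),st[i,:4],Q.min(0).round(),Q.max(0).round(),col)
E
```

```text
[-7.48573127e+02 -1.11715172e+00  3.12715589e-01  1.98013548e+00]
1 [303. 167.] [279 142  50  51] [606. -37.   8.] [705.  65.  74.] [33 34 35]
2 [492. 200.] [458 172  68  57] [ 521. -387.    8.] [ 611. -302.  137.] [63 77 94]
3 [131. 225.] [ 85 182  94  84] [457. 273.  10.] [616. 432. 110.] [115 121 127]
4 [242. 197.] [231 186  23  22] [573. 119.  11.] [617. 163.  39.] [ 37  38 100]
5 [367. 205.] [356 195  22  22] [ 550. -135.   15.] [593. -92.  40.] [94 52 39]
6 [296. 209.] [286 199  22  22] [545.   8.  11.] [588.  50.  40.] [79 91 87]
7 [258. 243.] [248 233  22  22] [476.  85.  13.] [519. 128.  40.] [96 53 41]
8 [299. 244.] [288 232  24  24] [473.   1.   9.] [521.  48.  19.] [135 149 156]
9 [493. 256.] [483 247  20  19] [ 446. -379.   10.] [ 482. -345.   36.] [59 56 56]
10 [223. 292.] [199 269  46  47] [356. 136.  10.] [447. 221.  40.] [111 114 111]
```

View pics/top0.png

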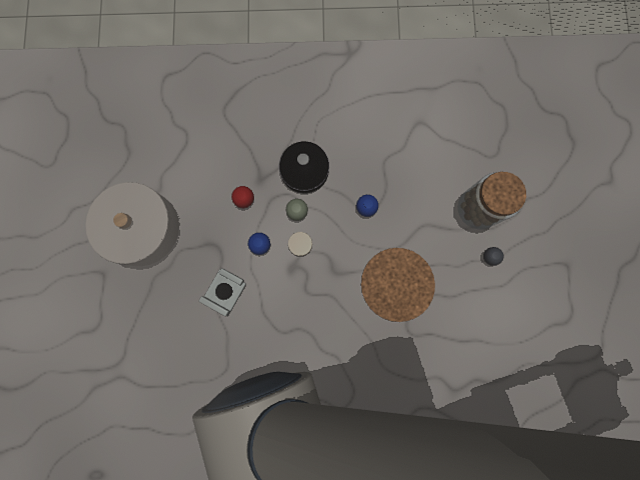

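View pics/scene0.png

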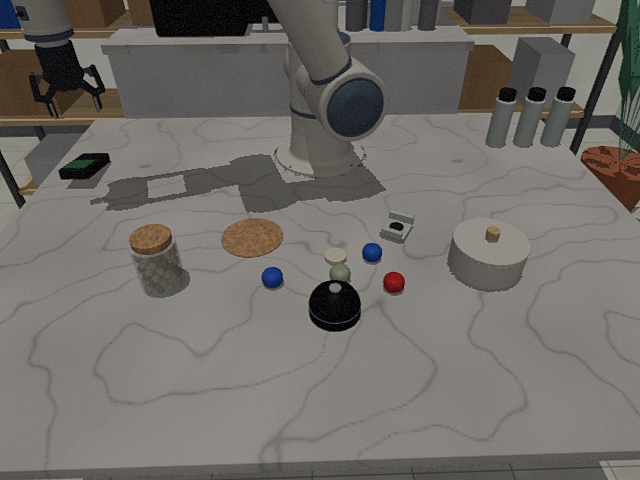

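Top view: the crock is at (131,225) with its knob at (122,220), and the mat at (398,285). The jar is at (495,200) and the phone mount at (223,292).
Candidates for the larger stone are sage (296,209), blue (258,243), blue (367,205) and red (242,197). Sage fits because it sits between the dome (303,167) and the disc (299,244). Slate (493,256), beside the jar, is the smaller stone. I'll confirm both in a crop.

Run:
```python
from h import *
im=np.load("top0.npz"); P=pts(im); z=P[...,2]; K=im["mtx"]; c=im["color"]
def ray(u,v,h):
    d=Rm(im["rotation"])@np.array([(u-K[0,2])/K[0,0],-(v-K[1,2])/K[1,1],-1]); e=im["eye"]; return e+d*(h-e[2])/d[2]
def comp(m,u,v):
    n,l,st,ce=cv2.connectedComponentsWithStats(m.astype(np.uint8)); return l==l[v,u]
def circ(m):
    cs=max(cv2.findContours(m.astype(np.uint8),0,1)[0],key=cv2.contourArea); return cv2.minEnclosingCircle(cs), cv2.moments(cs)
def show(nm,m,h):
    (ct,r),M=circ(m); u,v=M['m10']/M['m00'],M['m01']/M['m00']
    print(nm,(round(u,1),round(v,1)),"r px",round(r,1),"ray",ray(u,v,h).round(1),"depth mean xy",np.nanmean(P[m],0).round(1),np.nanmax(z[m]).round(1))
show("knob",comp((z>98),122,220),106)
show("lidplate",comp((z>74)&(z<130),110,230),80)
hsv=cv2.cvtColor(c,cv2.COLOR_BGR2HSV)
show("mat",comp((hsv[...,1]>90)&(z<30),398,285),4)
for nm,u,v,h in [("large",296,209,18),("small",493,256,16),("disc",299,244,14),("dome",303,167,40),("jar",500,195,130),("mount",223,292,30)]:
    show(nm,comp(z>7,u,v),h)
a=cv2.resize(c[130:270,220:400],None,fx=3,fy=3); b=cv2.resize(c[160:280,440:540],None,fx=3.5,fy=3.5)
H=max(a.shape[0],b.shape[0]); o=np.zeros((H,a.shape[1]+b.shape[1],3),np.uint8); o[:a.shape[0],:a.shape[1]]=a;o[:b.shape[0],a.shape[1]:]=b
o=cv2.resize(o,None,fx=.85,fy=.85); cv2.imwrite("pics/crop.png",o); print(o.shape)
print(Rm(sensors.read_state()["orientation"]).round(3))
```

```text
knob (120.6, 219.9) r px 7.9 ray [535.4 350.8 106. ] depth mean xy [535.5 351.  105.5] 110.0
lidplate (126.4, 222.8) r px 42.5 ray [534.7 351.5  80. ] depth mean xy [534.7 351.   81.2] 110.0
mat (397.6, 284.3) r px 37.1 ray [ 411.6 -173.1    4. ] depth mean xy [ 411.9 -173.1    4. ] 9.8
large (296.2, 209.4) r px 11.1 ray [567.6  30.   18. ] depth mean xy [564.7  29.2  31.8] 39.7
small (492.7, 256.0) r px 10.1 ray [ 464.4 -364.3   16. ] depth mean xy [ 463.3 -359.8   27.5] 35.5
disc (299.4, 243.7) r px 12.2 ray [497.   24.3  14. ] depth mean xy [497.1  24.3  14. ] 19.1
dome (303.5, 166.6) r px 25.6 ray [651.4  13.   40. ] depth mean xy [647.9  12.5  50.6] 74.5
jar (491.7, 199.9) r px 35.4 ray [ 553.8 -326.5  130. ] depth mean xy [ 558.2 -333.9  108.4] 136.8
mount (222.9, 292.2) r px 24.7 ray [401.2 175.4  30. ] depth mean xy [401.6 177.3  21.6] 39.9
(357, 756, 3)
[[ 0.381 -0.925 -0.   ]
 [-0.925 -0.381  0.001]
 [-0.001 -0.    -1.   ]]
```

View pics/crop.png

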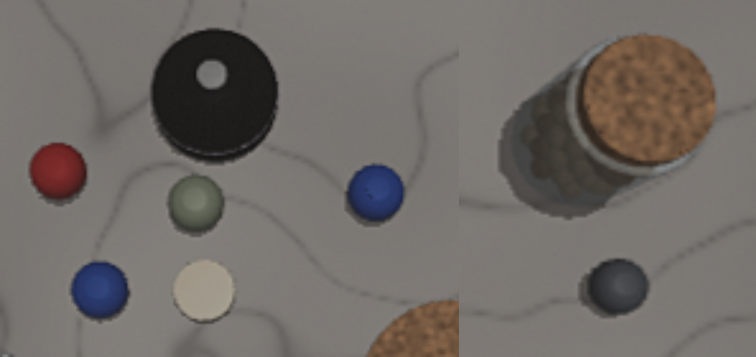

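The crop confirms the sage pebble at (195,205), between the dome (215,95) and the disc (203,290), and the slate pebble at (617,287) beside the jar. Sizes and heights agree with the description. I'll move to above the crock knob.

Call:
apply_moves([
  {"fingers":0,"dx":-0.0373,"dy":-0.0314},
  {"fingers":0,"dx":-0.0373,"dy":-0.0314},
  {"fingers":0,"dx":-0.0373,"dy":-0.0314},
  {"fingers":0,"dx":-0.0373,"dy":-0.0314},
  {"fingers":0,"dx":-0.0373,"dy":-0.0314},
  {"fingers":0,"dx":-0.0373,"dy":-0.0314},
  {"fingers":0,"dx":-0.0373,"dy":-0.0314},
  {"fingers":0,"dx":-0.0373,"dy":-0.0314},
  {"fingers":0,"dx":-0.0373,"dy":-0.0314},
  {"fingers":0,"dx":-0.0373,"dy":-0.0314},
  {"fingers":0,"dx":-0.0373,"dy":-0.0314},
  {"fingers":0,"dx":-0.0373,"dy":-0.0314},
  {"fingers":0,"dx":-0.0373,"dy":-0.0314},
  {"fingers":0,"dx":-0.0373,"dy":-0.0314},
  {"fingers":0,"dx":-0.0373,"dy":-0.0314},
  {"fingers":0,"dx":-0.0373,"dy":-0.0314},
  {"fingers":0,"dx":-0.0373,"dy":-0.0314},
  {"fingers":0,"dx":-0.0373,"dy":-0.0314},
  {"fingers":0,"dx":-0.0373,"dy":-0.0314},
  {"fingers":0,"dx":-0.0373,"dy":-0.0314},
], force=40)

```text
invalid input
```

Call:
apply_moves([
  {"fingers":0,"dx":-0.0373,"dy":-0.0314,"dz":0,"spin":0},
], force=40)

```text
time_s: 0.2
tool_pos: [251.9, -534.6, 244.6]
orientation: [0.001, 0.83, -0.558, 0.001]
wrist_force: [2.5, 0.2, 0.8]
width: 85.4
```

Call:
apply_moves([
  {"fingers":0,"dx":-0.0373,"dy":-0.0314,"dz":0,"spin":0},
  {"fingers":0,"dx":-0.0373,"dy":-0.0314,"dz":0,"spin":0},
  {"fingers":0,"dx":-0.0373,"dy":-0.0314,"dz":0,"spin":0},
  {"fingers":0,"dx":-0.0373,"dy":-0.0314,"dz":0,"spin":0},
  {"fingers":0,"dx":-0.0373,"dy":-0.0314,"dz":0,"spin":0},
  {"fingers":0,"dx":-0.0373,"dy":-0.0314,"dz":0,"spin":0},
  {"fingers":0,"dx":-0.0373,"dy":-0.0314,"dz":0,"spin":0},
  {"fingers":0,"dx":-0.0373,"dy":-0.0314,"dz":0,"spin":0},
  {"fingers":0,"dx":-0.0373,"dy":-0.0314,"dz":0,"spin":0},
  {"fingers":0,"dx":-0.0373,"dy":-0.0314,"dz":0,"spin":0},
  {"fingers":0,"dx":-0.0373,"dy":-0.0314,"dz":0,"spin":0},
  {"fingers":0,"dx":-0.0373,"dy":-0.0314,"dz":0,"spin":0},
  {"fingers":0,"dx":-0.0373,"dy":-0.0314,"dz":0,"spin":0},
  {"fingers":0,"dx":-0.0373,"dy":-0.0314,"dz":0,"spin":0},
  {"fingers":0,"dx":-0.0373,"dy":-0.0314,"dz":0,"spin":0},
  {"fingers":0,"dx":-0.0373,"dy":-0.0314,"dz":0,"spin":0},
  {"fingers":0,"dx":-0.0373,"dy":-0.0314,"dz":0,"spin":0},
  {"fingers":0,"dx":-0.0373,"dy":-0.0314,"dz":0,"spin":0},
  {"fingers":0,"dx":-0.0373,"dy":-0.0314,"dz":0,"spin":0},
  {"fingers":0,"dx":0,"dy":0,"dz":0,"spin":0},
])

```text
time_s: 2.2
tool_pos: [535.3, 356.0, 244.4]
orientation: [-0.001, 0.832, -0.555, -0.0]
wrist_force: [-0.4, -1.0, -0.3]
width: 85.2
```

```bash
cat >> h.py <<'E'
def todelta(target):
    s=sensors.read_state(); R=Rm(s["orientation"]); d=np.array(target)-s["tool_pos"]
    print("tcp",s["tool_pos"].round(1),"w",round(s["width"],1),"F",s["wrist_force"].round(1),"x-angle",np.degrees(np.arctan2(R[1,0],R[0,0])).round(2),"tool delta mm",(R.T@d).round(1))
def topcentre(P,z0,z1,near,r):
    z=P[...,2]; m=(z>z0)&(z<z1)&(np.hypot(P[...,0]-near[0],P[...,1]-near[1])<r)
    m=cv2.morphologyEx(m.astype(np.uint8),cv2.MORPH_OPEN,np.ones((3,3)))>0
    Q=P[m][:,:2].astype(np.float32); (c,rr)=cv2.minEnclosingCircle(Q)
    print(len(Q),"mean",Q.mean(0).round(1),"circle",np.round(c,1),round(rr,1),"z",np.median(z[m]).round(1)); return m
E
python3 - <<'E'
from h import *
im=eyes.get_image("wrist"); P=pts(im); cv2.imwrite("pics/w1.png",im["color"])
print(im["eye"],Rm(im["rotation"]).round(2)[:,2])
topcentre(P,100,115,(535,351),30); topcentre(P,74,88,(535,351),100)
todelta((535.4,351,99))
E
```

```text
[609.3477261  387.27999711 373.27353311] [0.29 0.12 0.95]
826 mean [537.4 351.1] circle [536.5 350.8] 13.8 z 106.1
22294 mean [541.6 352.8] circle [536.7 350.8] 79.9 z 80.3
tcp [534.5 353.4 244.3] w 85.3 F [-0.1  0.1 -0. ] x-angle -67.45 tool delta mm [2.600e+00 1.000e-01 1.453e+02]
```

View pics/w1.png

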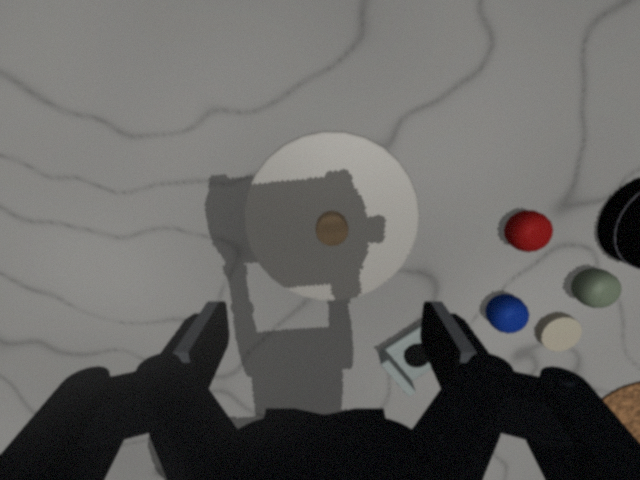

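Call:
apply_moves([
  {"fingers":0,"dx":0.0024,"dy":-0.0005,"dz":0.03,"spin":0},
  {"fingers":0,"dx":0,"dy":0,"dz":0.035,"spin":0},
  {"fingers":0,"dx":0,"dy":0,"dz":0.035,"spin":0},
  {"fingers":0,"dx":0,"dy":0,"dz":0.025,"spin":0},
  {"fingers":0,"dx":0,"dy":0,"dz":0.01,"spin":0},
  {"fingers":0,"dx":0,"dy":0,"dz":0.01,"spin":0},
  {"fingers":0,"dx":0,"dy":0,"dz":0,"spin":0},
  {"fingers":0,"dx":0,"dy":0,"dz":0,"spin":0},
])

```text
time_s: 3.05
tool_pos: [536.4, 349.1, 101.3]
orientation: [-0.001, 0.831, -0.556, 0.0]
wrist_force: [0.7, 0.1, 0.4]
width: 85.4
```

Call:
apply_moves([
  {"fingers":0.3,"dx":0,"dy":0,"dz":0,"spin":0},
  {"fingers":0.45,"dx":0,"dy":0,"dz":0,"spin":0},
  {"fingers":0.6,"dx":0,"dy":0,"dz":0,"spin":0},
  {"fingers":0.7,"dx":0,"dy":0,"dz":0,"spin":0},
  {"fingers":0.8,"dx":0,"dy":0,"dz":0,"spin":0},
  {"fingers":1,"dx":0,"dy":0,"dz":0,"spin":0},
  {"fingers":1,"dx":0,"dy":0,"dz":0,"spin":0},
  {"fingers":1,"dx":0,"dy":0,"dz":0,"spin":0},
], force=40)

```text
time_s: 3.85
tool_pos: [536.0, 349.2, 100.8]
orientation: [-0.0, 0.831, -0.556, 0.0]
wrist_force: [-2.1, -1.0, 6.2]
width: 26.6
```

Call:
apply_moves([
  {"fingers":1,"dx":0,"dy":0,"dz":-0.005,"spin":0},
  {"fingers":1,"dx":0,"dy":0,"dz":-0.01,"spin":0},
  {"fingers":1,"dx":0,"dy":0,"dz":-0.02,"spin":0},
  {"fingers":1,"dx":0,"dy":0,"dz":-0.03,"spin":0},
  {"fingers":1,"dx":0,"dy":0,"dz":-0.025,"spin":0},
  {"fingers":1,"dx":0,"dy":0,"dz":-0.01,"spin":0},
  {"fingers":1,"dx":0,"dy":0,"dz":0,"spin":0},
], force=70)

```text
time_s: 4.55
tool_pos: [536.5, 349.4, 201.7]
orientation: [-0.001, 0.831, -0.556, 0.001]
wrist_force: [1.0, -0.1, -3.7]
width: 25.3
```

Call:
apply_moves([
  {"fingers":1,"dx":0.01,"dy":0.007,"dz":0,"spin":0},
  {"fingers":1,"dx":0.018,"dy":0.013,"dz":0,"spin":0},
  {"fingers":1,"dx":0.026,"dy":0.019,"dz":0,"spin":0},
  {"fingers":1,"dx":0.03,"dy":0.022,"dz":0,"spin":0},
  {"fingers":1,"dx":0.03,"dy":0.022,"dz":0,"spin":0},
  {"fingers":1,"dx":0.03,"dy":0.022,"dz":0,"spin":0},
  {"fingers":1,"dx":0.03,"dy":0.022,"dz":0,"spin":0},
  {"fingers":1,"dx":0.03,"dy":0.022,"dz":0,"spin":0},
  {"fingers":1,"dx":0.03,"dy":0.022,"dz":0,"spin":0},
  {"fingers":1,"dx":0.03,"dy":0.022,"dz":0,"spin":0},
  {"fingers":1,"dx":0.03,"dy":0.022,"dz":0,"spin":0},
  {"fingers":1,"dx":0.03,"dy":0.022,"dz":0,"spin":0},
  {"fingers":1,"dx":0.03,"dy":0.022,"dz":0,"spin":0},
  {"fingers":1,"dx":0.03,"dy":0.022,"dz":0,"spin":0},
  {"fingers":1,"dx":0.026,"dy":0.019,"dz":0,"spin":0},
  {"fingers":1,"dx":0.018,"dy":0.013,"dz":0,"spin":0},
  {"fingers":1,"dx":0.008,"dy":0.003,"dz":0,"spin":0},
  {"fingers":1,"dx":0,"dy":0,"dz":0,"spin":0},
  {"fingers":1,"dx":0,"dy":0,"dz":0,"spin":0},
])

```text
time_s: 6.45
tool_pos: [409.5, -173.6, 199.8]
orientation: [-0.0, 0.831, -0.556, -0.001]
wrist_force: [0.4, -0.6, -2.7]
width: 25.5
```

Run:
```python
from h import *
todelta((411.8,-173.5,34))
im=eyes.get_image("wrist"); P=pts(im); cv2.imwrite("pics/w2.png",im["color"])
im=eyes.get_image("scene"); cv2.imwrite("pics/s2.png",im["color"]); P=pts(im)
m=(P[...,2]>130)&(P[...,2]<190)&(np.hypot(P[...,0]-412,P[...,1]+173)<110)
print(m.sum()); Q=P[m]; 
A=Q[(np.hypot(Q[:,0]-412,Q[:,1]+173)<70)&(np.hypot(Q[:,0]-412,Q[:,1]+173)>35)]
print(np.percentile(Q[:,2],[5,50,95]), Q.min(0),Q.max(0))
```

```text
tcp [ 409.5 -173.6  199.8] w 25.5 F [ 0.4 -0.6 -2.7] x-angle -67.61 tool delta mm [  1.   -2.3 165.8]
1995
[175.24122214 178.64780998 180.33430139] [ 331.56382669 -252.03053693  169.68050408] [491.36879269 -93.4679542  189.71708006]
```

View pics/s2.png

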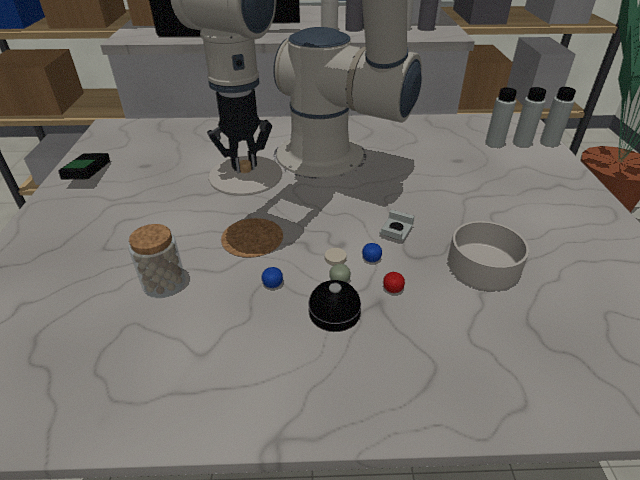

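Call:
apply_moves([
  {"fingers":1,"dx":0,"dy":-0.0005,"dz":0.01,"spin":0},
  {"fingers":1,"dx":0,"dy":0,"dz":0.02,"spin":0},
  {"fingers":1,"dx":0,"dy":0,"dz":0.03,"spin":0},
  {"fingers":1,"dx":0,"dy":0,"dz":0.03,"spin":0},
  {"fingers":1,"dx":0,"dy":0,"dz":0.03,"spin":0},
  {"fingers":1,"dx":0,"dy":0,"dz":0.02,"spin":0},
  {"fingers":1,"dx":0,"dy":0,"dz":0.008,"spin":0},
  {"fingers":1,"dx":0,"dy":0,"dz":0.004,"spin":0},
  {"fingers":1,"dx":0,"dy":0,"dz":0.004,"spin":0},
  {"fingers":1,"dx":0,"dy":0,"dz":0.003,"spin":0},
  {"fingers":1,"dx":0,"dy":0,"dz":0,"spin":0},
  {"fingers":1,"dx":0,"dy":0,"dz":0,"spin":0},
])

```text
time_s: 7.75
tool_pos: [410.5, -174.4, 41.7]
orientation: [-0.0, 0.831, -0.556, 0.0]
wrist_force: [-0.0, 0.4, -2.6]
width: 25.8
```

Call:
apply_moves([
  {"fingers":1,"dx":0,"dy":0,"dz":0.001,"spin":0},
  {"fingers":1,"dx":0,"dy":0,"dz":0.001,"spin":0},
  {"fingers":1,"dx":0,"dy":0,"dz":0.001,"spin":0},
  {"fingers":1,"dx":0,"dy":0,"dz":0,"spin":0},
])

```text
time_s: 8.15
tool_pos: [410.4, -174.3, 38.9]
orientation: [-0.0, 0.831, -0.556, 0.0]
wrist_force: [-3.6, 0.5, 16.6]
width: 25.5
```

Call:
apply_moves([
  {"fingers":0.6,"dx":0,"dy":0,"dz":-0.0005,"spin":0},
  {"fingers":0.4,"dx":0,"dy":0,"dz":0,"spin":0},
  {"fingers":0,"dx":0,"dy":0,"dz":0,"spin":0},
  {"fingers":0,"dx":0,"dy":0,"dz":0,"spin":0},
  {"fingers":0,"dx":0,"dy":0,"dz":0,"spin":0},
  {"fingers":0,"dx":0,"dy":0,"dz":0,"spin":0},
  {"fingers":0,"dx":0,"dy":0,"dz":-0.01,"spin":0},
  {"fingers":0,"dx":0,"dy":0,"dz":-0.03,"spin":0},
  {"fingers":0,"dx":0,"dy":0,"dz":-0.04,"spin":0},
  {"fingers":0,"dx":0,"dy":0,"dz":-0.04,"spin":0},
  {"fingers":0,"dx":0,"dy":0,"dz":-0.03,"spin":0},
  {"fingers":0,"dx":0,"dy":0,"dz":-0.01,"spin":0},
  {"fingers":0,"dx":0,"dy":0,"dz":0,"spin":0},
])

```text
time_s: 9.45
tool_pos: [410.8, -174.5, 200.3]
orientation: [-0.0, 0.831, -0.556, 0.002]
wrist_force: [1.0, -0.5, -1.3]
width: 85.2
```

Run:
```python
from h import *
im=eyes.get_image("scene"); P=pts(im); z=P[...,2]
topcentre(P,12,25,(411,-173),90)
m=(z>12)&(z<25)&(np.hypot(P[...,0]-411,P[...,1]+173)<78)&(np.hypot(P[...,0]-411,P[...,1]+173)>25); Q=P[m]
A=np.c_[Q[:,:2],np.ones(len(Q))]; print("slope",np.linalg.lstsq(A,Q[:,2],rcond=None)[0])
topcentre(P,66,78,(536,351),95)
im=eyes.get_image("top"); P=pts(im); np.savez("top1.npz",**im)
topcentre(P,66,78,(536,351),95); topcentre(P,125,140,(560,-335),60); topcentre(P,7,25,(412,-173),90)
todelta((567,30,140));
```

```text
2072 mean [ 419.5 -172.8] circle [ 411.5 -173.8] 81.5 z 17.6
slope [-1.52818875e-03 -1.70401205e-03  1.79952958e+01]
550 mean [548.1 350.9] circle [534.8 349.2] 81.2 z 70.2
889 mean [534.5 354.1] circle [536.5 352.4] 79.9 z 71.5
919 mean [ 577.3 -353.4] circle [ 567.3 -348. ] 39.9 z 133.0
1792 mean [ 420.  -136.8] circle [ 411.5 -170.8] 79.7 z 18.0
tcp [ 409.9 -174.   198.2] w 85.3 F [ 0.9 -0.3 -0.3] x-angle -67.61 tool delta mm [-128.8 -223.    58.2]
```

Call:
apply_moves([
  {"fingers":0,"dx":-0.0184,"dy":-0.0319,"dz":0,"spin":0},
  {"fingers":0,"dx":-0.0184,"dy":-0.0319,"dz":0,"spin":0},
  {"fingers":0,"dx":-0.0184,"dy":-0.0319,"dz":0,"spin":0},
  {"fingers":0,"dx":-0.0184,"dy":-0.0319,"dz":0,"spin":0},
  {"fingers":0,"dx":-0.0184,"dy":-0.0319,"dz":0,"spin":0},
  {"fingers":0,"dx":-0.0184,"dy":-0.0319,"dz":0,"spin":0},
  {"fingers":0,"dx":-0.0184,"dy":-0.0319,"dz":0,"spin":0},
  {"fingers":0,"dx":0,"dy":0,"dz":0,"spin":6.5},
  {"fingers":0,"dx":0,"dy":0,"dz":0,"spin":6.5},
  {"fingers":0,"dx":0,"dy":0,"dz":0,"spin":6.5},
  {"fingers":0,"dx":0,"dy":0,"dz":0,"spin":6.5},
  {"fingers":0,"dx":0,"dy":0,"dz":0,"spin":0},
  {"fingers":0,"dx":0,"dy":0,"dz":0,"spin":0},
], force=20)

```text
time_s: 10.85
tool_pos: [567.2, 29.9, 197.6]
orientation: [-0.001, -0.686, 0.728, 0.001]
wrist_force: [0.7, -0.4, 0.3]
width: 85.6
```

```bash
cat >> h.py <<'E'
def blob(im,P,near,r,h,zmin=5):
    "outline centroid of object near a point, cast onto plane z=h"
    z=P[...,2]; m=((z>zmin)&(z<90)&(np.hypot(P[...,0]-near[0],P[...,1]-near[1])<r)).astype(np.uint8)
    c=max(cv2.findContours(m,0,1)[0],key=cv2.contourArea); M=cv2.moments(c); u,v=M['m10']/M['m00'],M['m01']/M['m00']
    K=im["mtx"]; d=Rm(im["rotation"])@np.array([(u-K[0,2])/K[0,0],-(v-K[1,2])/K[1,1],-1]); e=im["eye"]; q=e+d*(h-e[2])/d[2]
    print("px",round(u),round(v),"area",m.sum(),"ray",q.round(1),"depth mean",np.nanmean(P[m>0],0).round(1)); return q
E
python3 - <<'E'
from h import *
im=eyes.get_image("wrist"); P=pts(im); cv2.imwrite("pics/w3.png",im["color"])
q=blob(im,P,(567,30),33,18); topcentre(P,33,42,(567,30),30)
print("dome"); blob(im,P,(650,13),54,40); topcentre(P,64,75,(650,13),30); topcentre(P,15,30,(650,13),60)
print("disc"); topcentre(P,10,18,(497,24),35)
todelta((q[0],q[1],18))
E
```

```text
px 328 217 area 1838 ray [566.9  27.6  18. ] depth mean [570.6  27.5  32.4]
989 mean [568.   27.6] circle [567.4  27.9] 17.0 z 35.5
dome
px 341 112 area 12543 ray [658.6  12.1  40. ] depth mean [657.2  12.9  55.1]
1639 mean [657.3  11.4] circle [657.4  11.7] 19.0 z 69.0
0 mean [nan nan] circle [0. 0.] 0.0 z nan
disc
1702 mean [498.5  22. ] circle [497.5  21.6] 25.1 z 14.4
tcp [567.3  29.9 197.8] w 85.4 F [0.6 0.2 0.2] x-angle -93.42 tool delta mm [  2.4   0.  179.8]h.py:18: RuntimeWarning: Mean of empty slice.
  print(len(Q),"mean",Q.mean(0).round(1),"circle",np.round(c,1),round(rr,1),"z",np.median(z[m]).round(1)); return m
  ret = um.true_divide(
  return _methods._mean(a, axis=axis, dtype=dtype,
  ret = ret.dtype.type(ret / rcount)
```

View pics/w3.png

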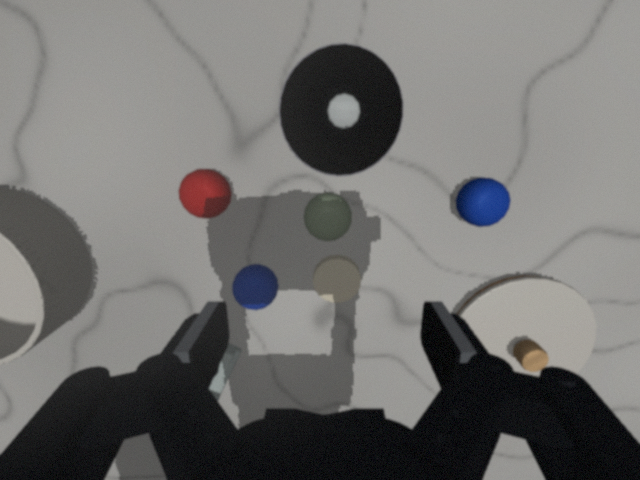

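Picture 6 shows the sage stone at (328,217), between the dome (341,112) and the disc (337,278), and the red at (205,193) and the blue at (256,287) stay clear of the jaws. Descending on it.

Call:
apply_moves([
  {"fingers":0,"dx":0.0022,"dy":0,"dz":0.03,"spin":0},
  {"fingers":0,"dx":0,"dy":0,"dz":0.035,"spin":0},
  {"fingers":0,"dx":0,"dy":0,"dz":0.035,"spin":0},
  {"fingers":0,"dx":0,"dy":0,"dz":0.03,"spin":0},
  {"fingers":0,"dx":0,"dy":0,"dz":0.025,"spin":0},
  {"fingers":0,"dx":0,"dy":0,"dz":0.015,"spin":0},
  {"fingers":0,"dx":0,"dy":0,"dz":0.008,"spin":0},
  {"fingers":0,"dx":0,"dy":0,"dz":0,"spin":0},
  {"fingers":0,"dx":0,"dy":0,"dz":0,"spin":0},
])

```text
time_s: 11.8
tool_pos: [567.9, 27.7, 21.3]
orientation: [0.0, -0.685, 0.729, -0.0]
wrist_force: [0.6, 0.2, 0.0]
width: 85.4
```

Call:
apply_moves([
  {"fingers":0.1,"dx":0,"dy":0,"dz":0,"spin":0},
  {"fingers":0.2,"dx":0,"dy":0,"dz":0,"spin":0},
  {"fingers":0.3,"dx":0,"dy":0,"dz":0,"spin":0},
  {"fingers":0.4,"dx":0,"dy":0,"dz":0,"spin":0},
  {"fingers":0.5,"dx":0,"dy":0,"dz":0,"spin":0},
  {"fingers":0.6,"dx":0,"dy":0,"dz":0,"spin":0},
  {"fingers":0.8,"dx":0,"dy":0,"dz":0,"spin":0},
  {"fingers":0.8,"dx":0,"dy":0,"dz":0,"spin":0},
], force=25)

```text
time_s: 12.6
tool_pos: [567.8, 27.7, 21.2]
orientation: [0.0, -0.684, 0.729, -0.0]
wrist_force: [-2.0, 1.0, 7.9]
width: 44.3
```

Call:
apply_moves([
  {"fingers":0.8,"dx":0,"dy":0,"dz":-0.005,"spin":0},
  {"fingers":0.8,"dx":0,"dy":0,"dz":-0.015,"spin":0},
  {"fingers":0.8,"dx":0,"dy":0,"dz":-0.03,"spin":0},
  {"fingers":0.8,"dx":0,"dy":0,"dz":-0.035,"spin":0},
  {"fingers":0.8,"dx":0,"dy":0,"dz":-0.035,"spin":0},
  {"fingers":0.8,"dx":0,"dy":0,"dz":-0.025,"spin":0},
  {"fingers":0.8,"dx":0,"dy":0,"dz":-0.01,"spin":0},
  {"fingers":0.8,"dx":0,"dy":0,"dz":0,"spin":0},
], force=35)

```text
time_s: 13.4
tool_pos: [568.0, 27.7, 176.8]
orientation: [0.001, -0.684, 0.729, -0.001]
wrist_force: [1.1, -1.2, -0.5]
width: 44.0
```

Call:
apply_moves([
  {"fingers":0.8,"dx":-0.012,"dy":0.0018,"dz":0,"spin":0},
  {"fingers":0.8,"dx":-0.022,"dy":0.0018,"dz":0,"spin":0},
  {"fingers":0.8,"dx":-0.03,"dy":0.0018,"dz":0,"spin":0},
  {"fingers":0.8,"dx":-0.03,"dy":0.0018,"dz":0,"spin":0},
  {"fingers":0.8,"dx":-0.03,"dy":0.0018,"dz":0,"spin":0},
  {"fingers":0.8,"dx":-0.03,"dy":0.0018,"dz":0,"spin":0},
  {"fingers":0.8,"dx":-0.03,"dy":0.0018,"dz":0,"spin":0},
  {"fingers":0.8,"dx":-0.03,"dy":0.0018,"dz":0,"spin":0},
  {"fingers":0.8,"dx":-0.03,"dy":0.0018,"dz":0,"spin":0},
  {"fingers":0.8,"dx":-0.03,"dy":0.0018,"dz":0,"spin":0},
  {"fingers":0.8,"dx":-0.026,"dy":0.0018,"dz":0,"spin":0},
  {"fingers":0.8,"dx":-0.016,"dy":0.0015,"dz":0,"spin":0},
  {"fingers":0.8,"dx":-0.0066,"dy":0,"dz":0,"spin":0},
  {"fingers":0.8,"dx":0,"dy":0,"dz":0,"spin":0},
  {"fingers":0.8,"dx":0,"dy":0,"dz":0,"spin":0},
])

```text
time_s: 14.9
tool_pos: [566.6, 350.1, 175.4]
orientation: [-0.0, -0.684, 0.729, -0.0]
wrist_force: [-0.9, -0.5, -1.3]
width: 44.2
```

Run:
```python
from h import *
todelta((566,351,30))
im=eyes.get_image("wrist"); P=pts(im); cv2.imwrite("pics/w4.png",im["color"])
topcentre(P,66,78,(536,351),95);
```

```text
tcp [566.6 350.1 175.4] w 44.2 F [-0.9 -0.5 -1.3] x-angle -93.64 tool delta mm [ -0.9   0.5 145.4]
3769 mean [567.5 347.4] circle [536.5 350.4] 78.9 z 71.9
```

View pics/w4.png

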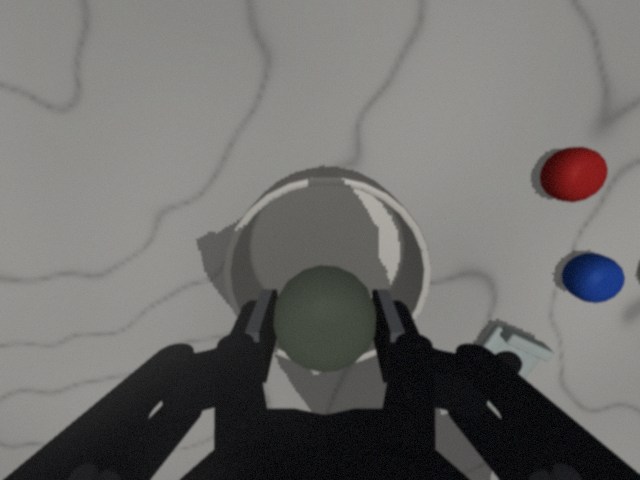

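The stone is held centrally at (325,318) over the crock, whose rim is centred at (536.5,350.4), so it hasn't moved. Lowering.

Call:
apply_moves([
  {"fingers":0.8,"dx":0,"dy":0,"dz":0.01,"spin":0},
  {"fingers":0.8,"dx":0,"dy":0,"dz":0.02,"spin":0},
  {"fingers":0.8,"dx":0,"dy":0,"dz":0.025,"spin":0},
  {"fingers":0.8,"dx":0,"dy":0,"dz":0.02,"spin":0},
  {"fingers":0.8,"dx":0,"dy":0,"dz":0.02,"spin":0},
  {"fingers":0.8,"dx":0,"dy":0,"dz":0.015,"spin":0},
  {"fingers":0.8,"dx":0,"dy":0,"dz":0.012,"spin":0},
  {"fingers":0.8,"dx":0,"dy":0,"dz":0.008,"spin":0},
  {"fingers":0.8,"dx":0,"dy":0,"dz":0.005,"spin":0},
  {"fingers":0.8,"dx":0,"dy":0,"dz":0.003,"spin":0},
  {"fingers":0.8,"dx":0,"dy":0,"dz":0.002,"spin":0},
  {"fingers":0.8,"dx":0,"dy":0,"dz":0.001,"spin":0},
  {"fingers":0.8,"dx":0,"dy":0,"dz":0,"spin":0},
  {"fingers":0.8,"dx":0,"dy":0,"dz":0,"spin":0},
])

```text
time_s: 16.35
tool_pos: [566.7, 351.1, 35.1]
orientation: [0.0, -0.684, 0.729, -0.0]
wrist_force: [-0.1, 0.0, -1.6]
width: 43.5
```

Not touching yet; about 6 mm to go.

Call:
apply_moves([
  {"fingers":0.8,"dx":0,"dy":0,"dz":0.001,"spin":0},
  {"fingers":0.8,"dx":0,"dy":0,"dz":0.001,"spin":0},
  {"fingers":0.8,"dx":0,"dy":0,"dz":0.001,"spin":0},
  {"fingers":0.8,"dx":0,"dy":0,"dz":0.001,"spin":0},
  {"fingers":0.8,"dx":0,"dy":0,"dz":0.0005,"spin":0},
  {"fingers":0.8,"dx":0,"dy":0,"dz":0,"spin":0},
  {"fingers":0.8,"dx":0,"dy":0,"dz":0,"spin":0},
])

```text
time_s: 17.05
tool_pos: [566.6, 351.0, 30.2]
orientation: [-0.0, -0.684, 0.729, 0.0]
wrist_force: [-0.0, -0.1, -1.0]
width: 43.7
```

Call:
apply_moves([
  {"fingers":0.8,"dx":0,"dy":0,"dz":0.0005,"spin":0},
  {"fingers":0.8,"dx":0,"dy":0,"dz":0,"spin":0},
  {"fingers":0.8,"dx":0,"dy":0,"dz":0.0005,"spin":0},
  {"fingers":0.8,"dx":0,"dy":0,"dz":0,"spin":0},
], force=25)

```text
time_s: 17.45
tool_pos: [566.6, 351.0, 29.4]
orientation: [0.0, -0.684, 0.729, -0.0]
wrist_force: [-0.5, -1.0, 1.1]
width: 43.9
```

Just touching. I'll open slowly and only partly, then rise.

Call:
apply_moves([
  {"fingers":0.5,"dx":0,"dy":0,"dz":0,"spin":0},
  {"fingers":0.46,"dx":0,"dy":0,"dz":0,"spin":0},
  {"fingers":0.42,"dx":0,"dy":0,"dz":0,"spin":0},
  {"fingers":0.38,"dx":0,"dy":0,"dz":0,"spin":0},
  {"fingers":0.3,"dx":0,"dy":0,"dz":0,"spin":0},
  {"fingers":0.25,"dx":0,"dy":0,"dz":0,"spin":0},
  {"fingers":0.25,"dx":0,"dy":0,"dz":0,"spin":0},
  {"fingers":0.25,"dx":0,"dy":0,"dz":0,"spin":0},
], force=20)

```text
time_s: 18.25
tool_pos: [566.0, 351.2, 29.2]
orientation: [-0.0, -0.685, 0.729, 0.0]
wrist_force: [-4.5, -0.1, 2.2]
width: 64.1
```

Call:
apply_moves([
  {"fingers":0.25,"dx":0,"dy":0,"dz":-0.01,"spin":0},
  {"fingers":0.25,"dx":0,"dy":0,"dz":-0.02,"spin":0},
  {"fingers":0.25,"dx":0,"dy":0,"dz":-0.03,"spin":0},
  {"fingers":0.25,"dx":0,"dy":0,"dz":-0.04,"spin":0},
  {"fingers":0.25,"dx":0,"dy":0,"dz":-0.04,"spin":0},
  {"fingers":0.25,"dx":0,"dy":0,"dz":-0.04,"spin":0},
  {"fingers":0.25,"dx":0,"dy":0,"dz":-0.04,"spin":0},
  {"fingers":0,"dx":0,"dy":0,"dz":-0.01,"spin":0},
  {"fingers":0,"dx":0,"dy":0,"dz":0,"spin":0},
  {"fingers":0,"dx":0,"dy":0,"dz":0,"spin":0},
])

```text
time_s: 19.25
tool_pos: [566.3, 350.8, 258.5]
orientation: [-0.0, -0.684, 0.729, 0.0]
wrist_force: [0.1, 0.1, -1.3]
width: 85.5
```

Run:
```python
from h import *
im=eyes.get_image("wrist"); P=pts(im); cv2.imwrite("pics/w5.png",im["color"])
topcentre(P,66,78,(536,351),95); topcentre(P,39,50,(566,351),35); topcentre(P,2,14,(520,351),40)
todelta((464,-363,200))
t=np.load("top1.npz"); blob(t,pts(t),(464,-362),30,16); topcentre(pts(t),66,78,(536,351),95)
```

```text
3219 mean [544.8 352.3] circle [542.9 352.7] 78.9 z 71.9
989 mean [573.  352.3] circle [572.4 352.2] 19.4 z 42.9
3014 mean [517.4 350.8] circle [520. 351.] 40.0 z 8.4
tcp [566.1 350.7 257.8] w 85.5 F [ 0.6 -0.3 -0. ] x-angle -93.61 tool delta mm [718.6  56.8  58.7]Traceback (most recent call last):
  File "<stdin>", line 5, in <module>
  File "h.py", line 22, in blob
    c=max(cv2.findContours(m,0,1)[0],key=cv2.contourArea); M=cv2.moments(c); u,v=M['m10']/M['m00'],M['m01']/M['m00']
ValueError: max() iterable argument is empty
```

The wrist view suggests the crock and stone both sit about 6 mm further in +x. I'll cross-check that with the fixed cameras.

```bash
python3 - <<'E'
from h import *
a=np.load("scene0.npz"); 
for n in ("scene","top","wrist"):
    im=eyes.get_image(n); P=pts(im); print(n); topcentre(P,66,78,(540,351),95)
    if n!="wrist":
        z=P[...,2]; m=(z>20)&(z<78)&(np.hypot(P[...,0]-538,P[...,1]-351)<95); print(P[m].min(0).round(1),P[m].max(0).round(1))
    if n=="scene": cv2.imwrite("pics/s5.png",im["color"])
E
python3 - <<'E'
import cv2
im=cv2.imread("pics/w5.png"); cv2.imwrite("pics/w5b.png",im)
E
```

```text
scene
594 mean [553.2 351.6] circle [544.5 353.8] 81.1 z 70.2
[464.3 272.9  20.1] [624.2 431.2  74.7]
top
829 mean [538.7 356.2] circle [542.4 355.1] 79.6 z 71.8
[464.  275.4  20. ] [621.4 433.2  76.2]
wrist
3205 mean [545.2 353.2] circle [543.  352.8] 78.8 z 71.9
```

View pics/w5.png

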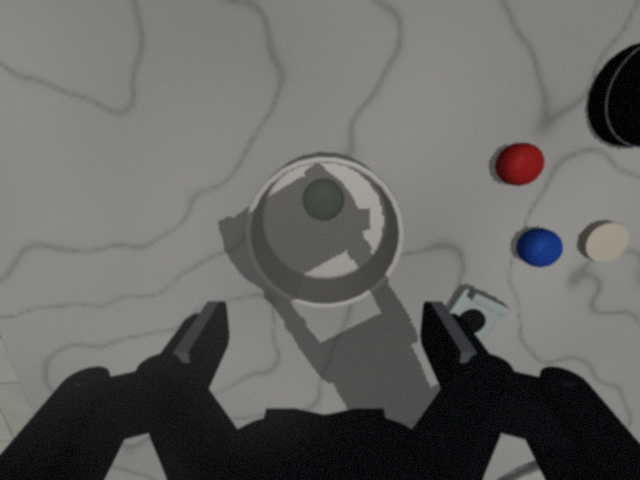

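The crock really did shift, by about 7 mm to (543,353). The opening fingers wedged against its wall; the limit is 25 mm. The larger stone lies inside at (324,200) in the picture. For the smaller stone I'll open less and stay nearer the centre. Moving to it now.

Call:
apply_moves([
  {"fingers":0,"dx":0.0359,"dy":0.0028,"dz":0,"spin":0},
  {"fingers":0,"dx":0.0359,"dy":0.0028,"dz":0,"spin":0},
  {"fingers":0,"dx":0.0359,"dy":0.0028,"dz":0,"spin":0},
  {"fingers":0,"dx":0.0359,"dy":0.0028,"dz":0,"spin":0},
  {"fingers":0,"dx":0.0359,"dy":0.0028,"dz":0,"spin":0},
  {"fingers":0,"dx":0.0359,"dy":0.0028,"dz":0,"spin":0},
  {"fingers":0,"dx":0.0359,"dy":0.0028,"dz":0,"spin":0},
  {"fingers":0,"dx":0.0359,"dy":0.0028,"dz":0,"spin":0},
  {"fingers":0,"dx":0.0359,"dy":0.0028,"dz":0,"spin":0},
  {"fingers":0,"dx":0.0359,"dy":0.0028,"dz":0,"spin":0},
  {"fingers":0,"dx":0.0359,"dy":0.0028,"dz":0,"spin":0},
  {"fingers":0,"dx":0.0359,"dy":0.0028,"dz":0,"spin":0},
  {"fingers":0,"dx":0.0359,"dy":0.0028,"dz":0,"spin":0},
  {"fingers":0,"dx":0.0359,"dy":0.0028,"dz":0,"spin":0},
  {"fingers":0,"dx":0.0359,"dy":0.0028,"dz":0,"spin":0},
  {"fingers":0,"dx":0.0359,"dy":0.0028,"dz":0,"spin":0},
  {"fingers":0,"dx":0.0359,"dy":0.0028,"dz":0,"spin":0},
  {"fingers":0,"dx":0.0359,"dy":0.0028,"dz":0,"spin":0},
  {"fingers":0,"dx":0.0359,"dy":0.0028,"dz":0,"spin":0},
  {"fingers":0,"dx":0.0359,"dy":0.0028,"dz":0,"spin":0},
])

```text
time_s: 21.45
tool_pos: [464.9, -363.4, 258.5]
orientation: [-0.0, -0.684, 0.729, 0.001]
wrist_force: [0.2, 0.1, 0.7]
width: 85.6
```

Call:
apply_moves([
  {"fingers":0,"dx":0,"dy":0,"dz":0,"spin":-6},
  {"fingers":0,"dx":0,"dy":0,"dz":0,"spin":-6},
  {"fingers":0,"dx":0,"dy":0,"dz":0.02,"spin":0},
  {"fingers":0,"dx":0,"dy":0,"dz":0.02,"spin":0},
  {"fingers":0,"dx":0,"dy":0,"dz":0,"spin":0},
  {"fingers":0,"dx":0,"dy":0,"dz":0,"spin":0},
])

```text
time_s: 22.05
tool_pos: [465.4, -361.9, 219.1]
orientation: [-0.0, 0.757, -0.653, -0.001]
wrist_force: [0.0, -0.6, -0.4]
width: 85.2
```

Run:
```python
from h import *
im=eyes.get_image("wrist"); P=pts(im); cv2.imwrite("pics/w6.png",im["color"])
q=blob(im,P,(464,-362),30,16); topcentre(P,29,38,(464,-362),30)
topcentre(P,122,140,(566,-348),60)
todelta((q[0],q[1],18))
```

```text
px 329 214 area 1077 ray [ 463.4 -366.5   16. ] depth mean [ 466.6 -365.9   28.8]
629 mean [ 464.4 -366.4] circle [ 463.7 -366.5] 14.9 z 31.4
15178 mean [ 567.4 -349.8] circle [ 565.9 -350.1] 40.0 z 133.2
tcp [ 465.7 -362.2  219.7] w 85.6 F [0.2 0.1 0.5] x-angle -81.61 tool delta mm [  3.9   2.9 201.7]
```

View pics/w6.png

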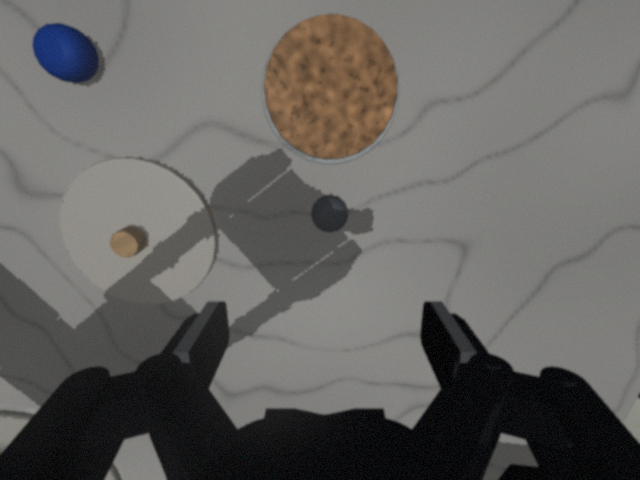

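Picture 9 shows the smaller stone at (329,214) and the jar at (331,87). The wrist camera overhangs the jar side, only about 15 mm above the jar at grasp height. I'll turn the tool half round first so the camera faces away.

Call:
apply_moves([
  {"fingers":0,"dx":0,"dy":0,"dz":0,"spin":-8.5},
  {"fingers":0,"dx":0,"dy":0,"dz":0,"spin":-8.5},
  {"fingers":0,"dx":0,"dy":0,"dz":0,"spin":-8.5},
  {"fingers":0,"dx":0,"dy":0,"dz":0,"spin":-8.5},
  {"fingers":0,"dx":0,"dy":0,"dz":0,"spin":-8.5},
  {"fingers":0,"dx":0,"dy":0,"dz":0,"spin":-8.5},
  {"fingers":0,"dx":0,"dy":0,"dz":0,"spin":-8.5},
  {"fingers":0,"dx":0,"dy":0,"dz":0,"spin":-8.5},
  {"fingers":0,"dx":0,"dy":0,"dz":0,"spin":-8.5},
  {"fingers":0,"dx":0,"dy":0,"dz":0,"spin":-8.5},
  {"fingers":0,"dx":0,"dy":0,"dz":0,"spin":-8.5},
  {"fingers":0,"dx":0,"dy":0,"dz":0,"spin":-8.5},
  {"fingers":0,"dx":0,"dy":0,"dz":0,"spin":-8.5},
  {"fingers":0,"dx":0,"dy":0,"dz":0,"spin":-8.5},
  {"fingers":0,"dx":0,"dy":0,"dz":0,"spin":-8.5},
  {"fingers":0,"dx":0,"dy":0,"dz":0,"spin":-8.5},
  {"fingers":0,"dx":0,"dy":0,"dz":0,"spin":-8.5},
  {"fingers":0,"dx":0,"dy":0,"dz":0,"spin":-8.5},
  {"fingers":0,"dx":0,"dy":0,"dz":0,"spin":-8.5},
  {"fingers":0,"dx":0,"dy":0,"dz":0,"spin":-8.5},
])

```text
time_s: 24.1
tool_pos: [466.0, -362.4, 220.5]
orientation: [0.001, 0.715, 0.699, 0.0]
wrist_force: [1.1, -0.6, 0.5]
width: 85.4
```

Call:
apply_moves([
  {"fingers":0,"dx":0,"dy":0,"dz":0,"spin":-7.5},
  {"fingers":0,"dx":0,"dy":0,"dz":0,"spin":-2.5},
  {"fingers":0,"dx":-0.0039,"dy":-0.0029,"dz":0,"spin":0},
  {"fingers":0,"dx":0,"dy":0,"dz":0,"spin":0},
  {"fingers":0,"dx":0,"dy":0,"dz":0,"spin":0},
])

```text
time_s: 24.6
tool_pos: [463.3, -366.6, 219.7]
orientation: [0.0, 0.654, 0.756, -0.0]
wrist_force: [1.0, -0.3, 0.5]
width: 85.2
```

Run:
```python
from h import *
todelta((463.6,-366.5,18))
```

```text
tcp [ 463.3 -366.6  219.7] w 85.2 F [ 1.  -0.3  0.5] x-angle 98.3 tool delta mm [2.000e-01 2.000e-01 2.017e+02]
```

Call:
apply_moves([
  {"fingers":0,"dx":0,"dy":0,"dz":0.03,"spin":0},
  {"fingers":0,"dx":0,"dy":0,"dz":0.035,"spin":0},
  {"fingers":0,"dx":0,"dy":0,"dz":0.035,"spin":0},
  {"fingers":0,"dx":0,"dy":0,"dz":0.03,"spin":0},
  {"fingers":0,"dx":0,"dy":0,"dz":0.025,"spin":0},
  {"fingers":0,"dx":0,"dy":0,"dz":0.02,"spin":0},
  {"fingers":0,"dx":0,"dy":0,"dz":0.015,"spin":0},
  {"fingers":0,"dx":0,"dy":0,"dz":0.01,"spin":0},
  {"fingers":0,"dx":0,"dy":0,"dz":0,"spin":0},
  {"fingers":0,"dx":0,"dy":0,"dz":0,"spin":0},
])

```text
time_s: 25.6
tool_pos: [463.5, -366.5, 19.8]
orientation: [0.0, 0.654, 0.757, -0.0]
wrist_force: [0.3, 0.5, 0.4]
width: 85.0
```

Call:
apply_moves([
  {"fingers":0.15,"dx":0,"dy":0,"dz":0,"spin":0},
  {"fingers":0.3,"dx":0,"dy":0,"dz":0,"spin":0},
  {"fingers":0.4,"dx":0,"dy":0,"dz":0,"spin":0},
  {"fingers":0.5,"dx":0,"dy":0,"dz":0,"spin":0},
  {"fingers":0.6,"dx":0,"dy":0,"dz":0,"spin":0},
  {"fingers":0.7,"dx":0,"dy":0,"dz":0,"spin":0},
  {"fingers":0.85,"dx":0,"dy":0,"dz":0,"spin":0},
  {"fingers":0.85,"dx":0,"dy":0,"dz":0,"spin":0},
], force=25)

```text
time_s: 26.4
tool_pos: [463.3, -366.4, 19.6]
orientation: [0.0, 0.653, 0.757, 0.0]
wrist_force: [-0.9, 1.1, 6.3]
width: 36.7
```

Call:
apply_moves([
  {"fingers":0.85,"dx":0,"dy":0,"dz":-0.005,"spin":0},
  {"fingers":0.85,"dx":0,"dy":0,"dz":-0.015,"spin":0},
  {"fingers":0.85,"dx":0,"dy":0,"dz":-0.03,"spin":0},
  {"fingers":0.85,"dx":0,"dy":0,"dz":-0.035,"spin":0},
  {"fingers":0.85,"dx":0,"dy":0,"dz":-0.035,"spin":0},
  {"fingers":0.85,"dx":0,"dy":0,"dz":-0.03,"spin":0},
  {"fingers":0.85,"dx":0,"dy":0,"dz":-0.01,"spin":0},
  {"fingers":0.85,"dx":0,"dy":0,"dz":0,"spin":0},
], force=35)

```text
time_s: 27.2
tool_pos: [463.7, -366.8, 181.2]
orientation: [0.002, 0.653, 0.757, -0.0]
wrist_force: [0.5, 0.2, -2.1]
width: 35.7
```

Call:
apply_moves([
  {"fingers":0.85,"dx":0.012,"dy":0.0028,"dz":0,"spin":0},
  {"fingers":0.85,"dx":0.024,"dy":0.0055,"dz":0,"spin":0},
  {"fingers":0.85,"dx":0.038,"dy":0.0087,"dz":0,"spin":0},
  {"fingers":0.85,"dx":0.038,"dy":0.0087,"dz":0,"spin":0},
  {"fingers":0.85,"dx":0.038,"dy":0.0087,"dz":0,"spin":0},
  {"fingers":0.85,"dx":0.038,"dy":0.0087,"dz":0,"spin":0},
  {"fingers":0.85,"dx":0.038,"dy":0.0087,"dz":0,"spin":0},
  {"fingers":0.85,"dx":0.038,"dy":0.0087,"dz":0,"spin":0},
  {"fingers":0.85,"dx":0.038,"dy":0.0087,"dz":0,"spin":0},
  {"fingers":0.85,"dx":0.038,"dy":0.0087,"dz":0,"spin":0},
  {"fingers":0.85,"dx":0.038,"dy":0.0087,"dz":0,"spin":0},
  {"fingers":0.85,"dx":0.038,"dy":0.0087,"dz":0,"spin":0},
  {"fingers":0.85,"dx":0.038,"dy":0.0087,"dz":0,"spin":0},
  {"fingers":0.85,"dx":0.038,"dy":0.0087,"dz":0,"spin":0},
  {"fingers":0.85,"dx":0.038,"dy":0.0087,"dz":0,"spin":0},
  {"fingers":0.85,"dx":0.038,"dy":0.0087,"dz":0,"spin":0},
  {"fingers":0.85,"dx":0.038,"dy":0.0087,"dz":0,"spin":0},
  {"fingers":0.85,"dx":0.038,"dy":0.0087,"dz":0,"spin":0},
  {"fingers":0.85,"dx":0.03,"dy":0.0069,"dz":0,"spin":0},
  {"fingers":0.85,"dx":0.02,"dy":0.0046,"dz":0,"spin":0},
])

```text
time_s: 29.2
tool_pos: [517.5, 345.7, 177.3]
orientation: [-0.001, 0.653, 0.757, -0.001]
wrist_force: [0.7, -0.5, -0.9]
width: 35.6
```

Call:
apply_moves([
  {"fingers":0.85,"dx":0.0088,"dy":0.0022,"dz":0,"spin":0},
  {"fingers":0.85,"dx":0,"dy":0,"dz":0,"spin":0},
  {"fingers":0.85,"dx":0,"dy":0,"dz":0,"spin":0},
])

```text
time_s: 29.5
tool_pos: [519.5, 351.6, 178.5]
orientation: [-0.0, 0.654, 0.757, -0.001]
wrist_force: [0.1, 0.8, 0.2]
width: 35.7
```

Run:
```python
from h import *
todelta((522,352,28))
im=eyes.get_image("wrist"); P=pts(im); cv2.imwrite("pics/w7.png",im["color"])
topcentre(P,66,78,(543,353),95); topcentre(P,39,50,(572,352),30)
im=eyes.get_image("scene"); P=pts(im); topcentre(P,39,50,(572,352),30)
```

```text
tcp [519.5 351.6 178.5] w 35.7 F [0.1 0.8 0.2] x-angle 98.39 tool delta mm [  0.2   2.8 150.5]
3953 mean [515.6 347.6] circle [543.3 353.2] 79.0 z 71.9
226 mean [560.2 346.5] circle [564.2 348.8] 15.7 z 41.2
96 mean [572.1 352.1] circle [571.2 352.6] 16.5 z 42.7
```

View pics/w7.png

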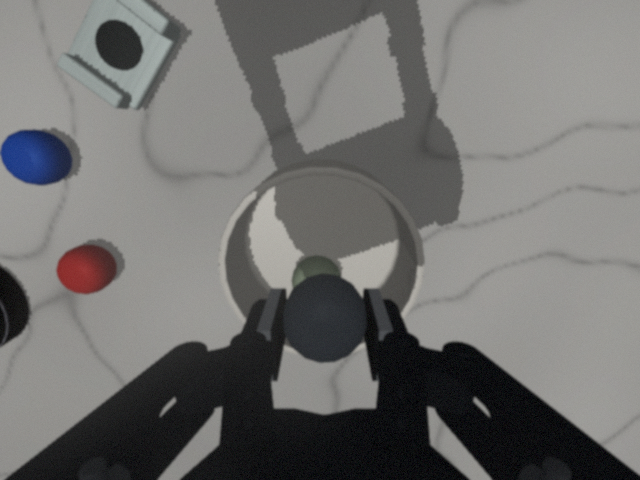

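Picture 10 shows the slate stone held at (325,318), with the sage stone beyond it on the crock's floor (318,275). The distance to the larger stone will be about 51 mm centre to centre, a gap of around 9 mm. Lowering.

Call:
apply_moves([
  {"fingers":0.85,"dx":0,"dy":0.001,"dz":0.01,"spin":0},
  {"fingers":0.85,"dx":0,"dy":0,"dz":0.02,"spin":0},
  {"fingers":0.85,"dx":0,"dy":0,"dz":0.025,"spin":0},
  {"fingers":0.85,"dx":0,"dy":0,"dz":0.02,"spin":0},
  {"fingers":0.85,"dx":0,"dy":0,"dz":0.02,"spin":0},
  {"fingers":0.85,"dx":0,"dy":0,"dz":0.018,"spin":0},
  {"fingers":0.85,"dx":0,"dy":0,"dz":0.014,"spin":0},
  {"fingers":0.85,"dx":0,"dy":0,"dz":0.009,"spin":0},
  {"fingers":0.85,"dx":0,"dy":0,"dz":0.005,"spin":0},
  {"fingers":0.85,"dx":0,"dy":0,"dz":0.003,"spin":0},
  {"fingers":0.85,"dx":0,"dy":0,"dz":0.002,"spin":0},
  {"fingers":0.85,"dx":0,"dy":0,"dz":0,"spin":0},
  {"fingers":0.85,"dx":0,"dy":0,"dz":0,"spin":0},
])

```text
time_s: 30.9
tool_pos: [521.4, 352.8, 33.7]
orientation: [0.0, 0.653, 0.757, 0.0]
wrist_force: [-0.6, -0.4, -0.1]
width: 36.0
```

Call:
apply_moves([
  {"fingers":0.85,"dx":0,"dy":0,"dz":0.001,"spin":0},
  {"fingers":0.85,"dx":0,"dy":0,"dz":0.001,"spin":0},
  {"fingers":0.85,"dx":0,"dy":0,"dz":0.001,"spin":0},
  {"fingers":0.85,"dx":0,"dy":0,"dz":0.001,"spin":0},
  {"fingers":0.85,"dx":0,"dy":0,"dz":0.001,"spin":0},
  {"fingers":0.85,"dx":0,"dy":0,"dz":0.0005,"spin":0},
  {"fingers":0.85,"dx":0,"dy":0,"dz":0,"spin":0},
  {"fingers":0.85,"dx":0,"dy":0,"dz":0,"spin":0},
], force=25)

```text
time_s: 31.7
tool_pos: [521.1, 352.6, 27.8]
orientation: [-0.0, 0.653, 0.757, -0.0]
wrist_force: [0.1, 0.1, -0.4]
width: 36.3
```

Call:
apply_moves([
  {"fingers":0.85,"dx":0,"dy":0,"dz":0.0005,"spin":0},
  {"fingers":0.85,"dx":0,"dy":0,"dz":0,"spin":0},
])

```text
time_s: 31.9
tool_pos: [521.2, 352.6, 27.7]
orientation: [0.0, 0.653, 0.757, 0.0]
wrist_force: [-1.9, -0.5, 6.6]
width: 36.0
```

Contact made. I'll open just a little and rise.

Call:
apply_moves([
  {"fingers":0.58,"dx":0,"dy":0,"dz":0,"spin":0},
  {"fingers":0.54,"dx":0,"dy":0,"dz":0,"spin":0},
  {"fingers":0.5,"dx":0,"dy":0,"dz":0,"spin":0},
  {"fingers":0.46,"dx":0,"dy":0,"dz":0,"spin":0},
  {"fingers":0.44,"dx":0,"dy":0,"dz":0,"spin":0},
  {"fingers":0.44,"dx":0,"dy":0,"dz":0,"spin":0},
  {"fingers":0.44,"dx":0,"dy":0,"dz":0,"spin":0},
], force=20)

```text
time_s: 32.6
tool_pos: [521.1, 352.6, 27.2]
orientation: [-0.0, 0.654, 0.757, -0.0]
wrist_force: [0.4, 0.5, 0.2]
width: 47.9
```

Call:
apply_moves([
  {"fingers":0.44,"dx":0,"dy":0,"dz":-0.01,"spin":0},
  {"fingers":0.44,"dx":0,"dy":0,"dz":-0.02,"spin":0},
  {"fingers":0.44,"dx":0,"dy":0,"dz":-0.03,"spin":0},
  {"fingers":0.44,"dx":0,"dy":0,"dz":-0.04,"spin":0},
  {"fingers":0.44,"dx":0,"dy":0,"dz":-0.04,"spin":0},
  {"fingers":0.44,"dx":0,"dy":0,"dz":-0.04,"spin":0},
  {"fingers":0.44,"dx":0,"dy":0,"dz":-0.04,"spin":0},
  {"fingers":0.44,"dx":0,"dy":0,"dz":-0.01,"spin":0},
  {"fingers":0.44,"dx":0,"dy":0,"dz":0,"spin":0},
  {"fingers":0.44,"dx":0,"dy":0,"dz":0,"spin":0},
])

```text
time_s: 33.6
tool_pos: [520.6, 352.3, 256.5]
orientation: [-0.0, 0.653, 0.757, -0.001]
wrist_force: [-0.4, 0.1, -0.4]
width: 47.9
```

Run:
```python
from h import *
im=eyes.get_image("wrist"); P=pts(im); cv2.imwrite("pics/w8.png",im["color"])
topcentre(P,66,78,(543,353),95); topcentre(P,39,50,(572,352),30); topcentre(P,34,44,(521,352),25)
im=eyes.get_image("top"); P=pts(im)
print("lid");topcentre(P,12,25,(411,-173),78);print("disc");topcentre(P,10,18,(497,23),35);print("dome");topcentre(P,62,76,(657,12),30);print("jar");topcentre(P,125,140,(566,-349),60)
print("mount");blob(im,P,(401,176),65,30); a=np.load("top0.npz"); blob(a,pts(a),(401,176),65,30)
im=eyes.get_image("scene"); P=pts(im); print("lid scene");topcentre(P,12,25,(411,-173),90)
```

```text
3236 mean [541.1 353.1] circle [543.3 353.3] 78.9 z 71.8
834 mean [571.9 352.5] circle [572.9 352.6] 19.2 z 42.9
731 mean [520.8 353.5] circle [521.6 353.7] 16.9 z 38.8
lid
4642 mean [ 410.2 -172.6] circle [ 411. -173.] 78.0 z 18.0
disc
440 mean [496.5  24.9] circle [497.7  24.3] 25.1 z 14.0
dome
334 mean [657.3  13.3] circle [657.4  13.8] 23.5 z 65.5
jar
1566 mean [ 565.2 -345.9] circle [ 565.9 -347.4] 40.3 z 133.0
mount
px 223 292 area 1263 ray [401.2 175.4  30. ] depth mean [401.5 177.3  21.6]
px 223 292 area 1257 ray [401.2 175.4  30. ] depth mean [401.5 177.4  21.6]
lid scene
2058 mean [ 419.1 -172.8] circle [ 412.1 -173.3] 81.1 z 17.7
```

View pics/w8.png

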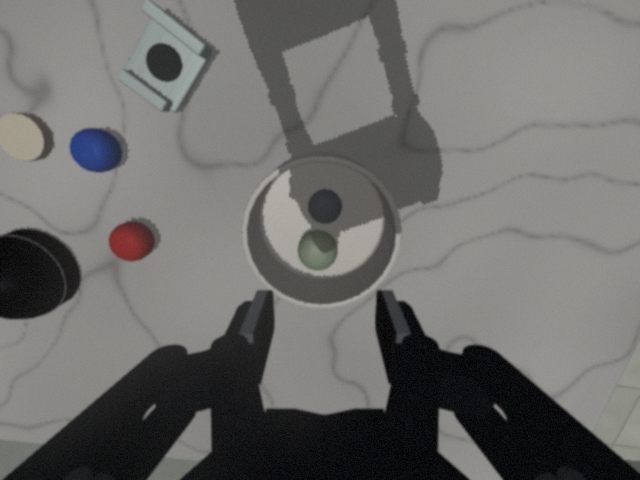

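Both stones lie side by side on the crock's floor: slate at (325,206) and sage at (318,249). All the checks hold, so I'm handing in.

```bash
python3 -c "
from rig import job; print(job.job_done())"
```

```text
the job is handed in; nothing more can be done
None
```

The job is done and handed in at about 34 s of the 72 s allowed; the interface gave no verdict. The lid is on the mat and both rounded stones lie in the crock, but the crock was nudged about 7 mm along the way.

- **Lid:** it lies flat, knob up, with its centre within about 1 mm of the mat's and its top at 18 mm, as it should be when seated.
- **Stones:** both are released on the crock's floor, about 51 mm apart, with tops at 43 mm (larger) and 39 mm (smaller), matching stones resting on the 8 mm floor. Their centres are about 30 and 22 mm from the crock's axis.
- **Bystanders:** disc, dome, jar and mount measured within about 2 mm of their earlier positions. The arm ended well clear above the crock.
- **Check that disagreed:** when I released the larger stone, the opening fingers pushed the crock from (536.5, 350.5) to (543, 353). All three cameras confirmed it, and the limit is 25 mm. I opened less for the second stone, and the crock did not move again.

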